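# Clip the job tag on the board tray

### The job

The repair with the bare circuit boards needs its job tag. Pick up the white tag with the two-armed snap hook and push the hook onto the upright leg of the steel eye in front of the tray that holds the bare circuit boards (not the tray with the phone), until the leg is inside the hook and the sprung gate has snapped shut behind it; then leave the tag lying there, clipped on and flat.

Things in the scene. Friction and masses are not known exactly. Their poses are not given: they have to be found in the camera images.
- grip (a point): Centre of the aluminium grip block of the loose job tag (0.18 kg), lying flat. Block 36 mm along x, 20 mm along y (grasp across y), 24 mm high; point 12 mm above the underside. z up, x towards the hook's mouth. White plate 36 mm wide, 3 mm thick behind it (x -18 to -58 mm); in front two steel arms 9 mm thick, lowest 9 mm, at y = +-26 mm, ending in lips (front at x = 97 mm).
- mouth (a point): Middle of the hook's shut gate, 80 mm ahead of grip along x, 6 mm above the underside, same axes. Clear mouth between the lips 27 mm wide, centred on y = 0. The gate is a 6 mm bar pivoted at y = +22 mm that swings inwards only. Pocket floor at x = -53 mm. Push the eye's leg in to x = -48 mm: the gate's end sweeps to -39 mm and shuts once the leg is past it. It may then lie anywhere in the pocket.
- gate (a joint): Angle of the hook's sprung gate (rad): 0 shut, grows as it is pushed inwards, to 1.45 at most. A spring shuts it; a push of 2 to 5 N opens it.
- eye (a point): On the axis of the free upright leg (5 mm wire, fixed) of the board tray's eye, 18 mm above the table. z up, x from leg to tray: push the hook on along it, level, lifted 5 to 15 mm, arms either side of the leg. 2 mm foot plate 32 mm wide; top bar at 44 mm runs back to a 52 mm high plate at x = 75 mm; tray (150 x 190, 18 mm high) from x = 80 mm. The phone tray's eye is identical.
Not all that is in view belongs to the job. What is shaped like the part that bears grip but green is not meant.

How it is judged:
By the outcome, as a careful person would: the job done as asked, in the order asked, and still so for the second after the job is handed in, with the robot touching nothing.
It also fails if it takes over 38 s, if anything falls off the work surface, if the arm or the gripper's body presses on something with over 40 N, if the wrist force passes 120 N, or if a joint passes its speed limit or range.

### The arm

A 6-joint arm with a two-finger parallel gripper is mounted at the origin on the work surface. World frame = base frame: x ahead of the robot, y to its left, z up, the work surface at z = 0. Lengths are in m, angles in rad, forces in N, time in s.
With the tool pointing down it reaches from about 0.375 to 0.9 m from the base axis. Payload 3.1 kg.
Tool frame: the origin (TCP) lies at the very end of the fingers, on their centre line; the grasp point (between the pads) lies 19 mm behind it; z points along the fingers, y is the line along which they close (so a half turn about z gives the same grasp; the last joint's range is limited). The gripper opens to 87 mm and grips with 3 to 60 N. Pads are 19 mm wide; open, the fingers measure 117 mm over their backs; the gripper's body (75 mm by 190 mm) begins 51 mm behind the grasp point.
Start: joints at [-1.488, 0.527, 1.433, -0, 1.181, -0.178], TCP at [0.162, -0.604, 0.223] pointing down, gripper open.
Joint ranges: [-3.08, 3.08], [-0.75, 2.2], [0.22, 2.44], [-1.43, 4.57], [0, 2.65], [-2.85, 2.85]. Speed limits (rad/s): [2.79, 2.79, 3.14, 3.14, 3.14, 3.14].

### API

Orientations are given as a 3x3 rotation matrix whose columns are the frame's x, y, z axes.
In Python, from cell import * gives the robot as it stands. The module is installed in compiled form; this text tells all that it offers.
- The arm moves only by the shell command python3 -m creep 'ROWS' [FORCE]. ROWS is JSON, one flat list of numbers, 7 for each row, row after row: the shift along the tool's x, y, z scaled (see below), then the turn, a rotation vector about the tool's x, y, z scaled (see below), then the opening in per cent of the stroke, from 0 (shut) to 100 (fully open). A call has 1 to 20 rows; each row shifts and turns the commanded pose from where the row before left it, along the tool's axes as they then stand; what a row does not reach is not made up. The controller multiplies each number of a shift by 0.15 m and each number of a turn by 180 degrees. A row lasts 1/10 s, in which the tool goes at most 50 mm and 8.59 degrees, less where a joint would pass 70% of its speed; a pose out of reach is approached as far as the arm can. A call with a number of a shift or a turn outside -1 to 1 is refused whole. A call with a gripper value outside its range is refused whole. The fingers move at their own pace and stop on an object; FORCE is the grip in N (left out, the last holds). Time passes only in rows, so rows that do not move let the fingers close. It gives the time, the measured TCP pose, the force, the opening and the grip force at its end, in the units of the state.
- read_state(): the state, without advancing time (a new reading comes with each control period).
- get_image(name): name is "scene" or "top" or "wrist"; returns a dict with "frame" (384x512x3 uint8, red, green, blue), "K" (3x3 intrinsics, pixels), "xyz" and "attitude" of the camera in the world. Camera axes: x right, y up, looking along -z (the intrinsics and any distortion apply to the point x, -y, -z); pixel columns grow to the right and rows downward; lengths in m; the calibration is good to about 2 mm. A picture is of the moment at which its call begins. There is no depth.
- hand_in(): hands the job in; it is judged then, once.
The state is a dict: "t": time; "q": joint angles; "qvel": joint speeds; "tau": joint torques, N m; "tool_pos": TCP position; "ee_rot": TCP orientation; "wrist_force": force on the tool from outside, world axes, zero at the start; "ft_torque": the same for the moment, N m; "gripper_width": finger opening in m; "grasp_force": force on a finger pad.
Only numpy, scipy, OpenCV 4.12 (cv2) and the standard library are available. Lean on these libraries where they do the work, as an engineer would, in place of code of your own. Each camera call takes 0.05 s, during which the arm holds its last target. There are 200 camera calls.

## Working session

There is one attempt and no reset: what is moved stays moved. The work goes in short steps, Python scripts to look and compute and a shell command to move; the robot and the scene stay as the last step left them, time stands still between calls to the robot, and variables do not carry over. Pictures are saved under pics/ and viewed, at most 10 in all, crops included, and the job is handed in when it is done.

```bash
mkdir -p pics
cat > h.py <<'E'
from cell import *
import numpy as np, cv2
def cap(n):
    d=get_image(n); np.savez('%s.npz'%n,**{k:np.array(v) for k,v in d.items()}); return d
def load(n): return dict(np.load('%s.npz'%n,allow_pickle=True))
def ray(d,u,v,z):
    K=d['K']; p=np.array([(u-K[0,2])/K[0,0],-(v-K[1,2])/K[1,1],-1.])
    r=np.array(d['attitude'])@p; c=np.array(d['xyz']); return c+r*(z-c[2])/r[2]
def proj(d,P):
    p=np.array(d['attitude']).T@(np.array(P)-d['xyz']); K=d['K']
    return K[0,0]*p[0]/-p[2]+K[0,2], K[1,1]*-p[1]/-p[2]+K[1,2]
E
python3 - <<'E'
from h import *
s=read_state(); print(s['t'],s['tool_pos'],s['ee_rot'],s['gripper_width'])
ims=[]
for n in('scene','top'):
    d=cap(n); print(n,d.keys(),d['K'],d['xyz'],d['attitude']); cv2.imwrite('pics/%s.png'%n,cv2.resize(d['frame'][:,:,::-1],(800,600),interpolation=cv2.INTER_CUBIC))
E
```

```text
0.0 [ 0.16173985 -0.60294854  0.22157761] [[ 9.65911417e-01  2.58872751e-01 -1.81880725e-04]
 [ 2.58872537e-01 -9.65909117e-01  2.14176600e-03]
 [ 3.78764606e-04 -2.11584016e-03 -9.99997690e-01]] 0.08721662961416791
scene dict_keys(['frame', 'K', 'xyz', 'attitude']) [[370.53266332   0.         258.58278351]
 [  0.         370.53266332 187.49869528]
 [  0.           0.           1.        ]] [ 0.91870044 -0.37478143  0.55580119] [[ 0.64949653 -0.51127844  0.56280424]
 [ 0.7603507   0.43225432 -0.48479172]
 [ 0.00458899  0.74279914  0.66949861]]
top dict_keys(['frame', 'K', 'xyz', 'attitude']) [[407.69117332   0.         261.09787309]
 [  0.         407.69117332 186.63580775]
 [  0.           0.           1.        ]] [ 0.45978259 -0.0212605   0.80641391] [[ 0.02389071  0.99723721 -0.07033619]
 [-0.99968445  0.02328463 -0.0094243 ]
 [-0.00776051  0.07053915  0.99747882]]
```

View pics/top.png

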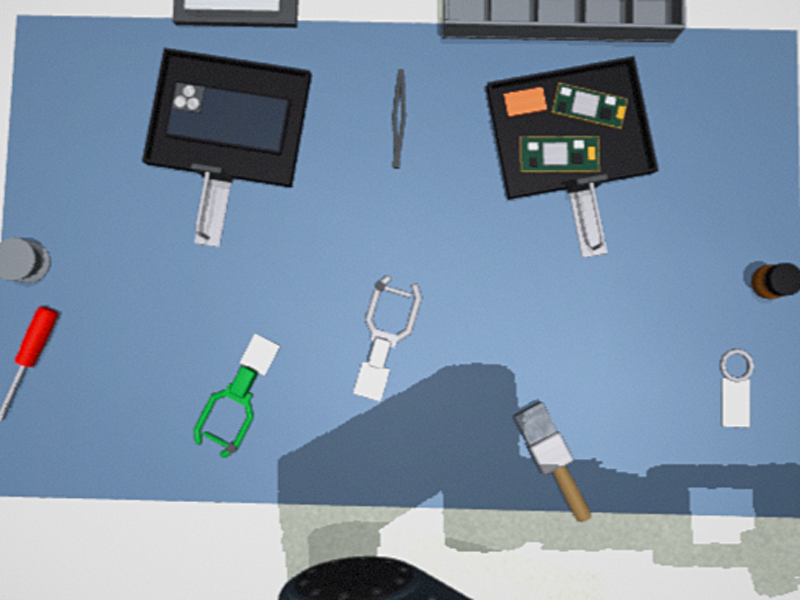

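View pics/scene.png

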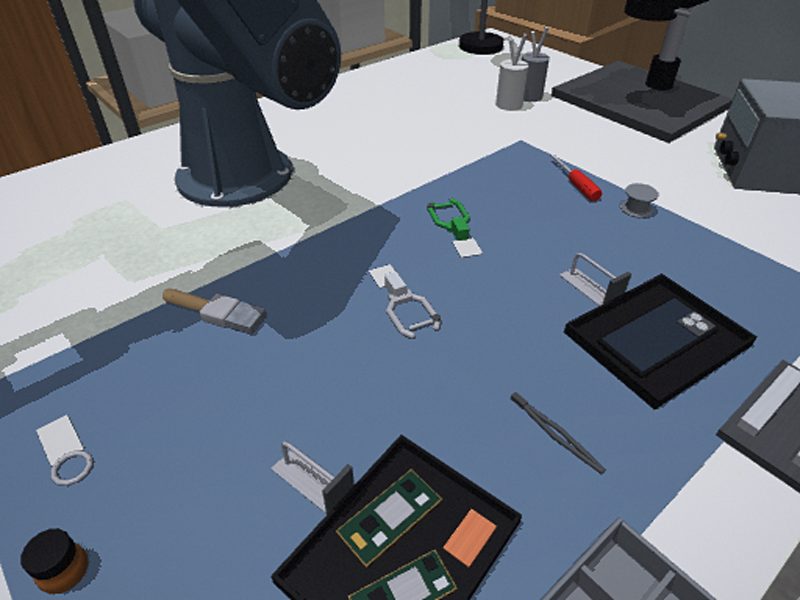

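The pictures show three tag-like things in the top view (800x600): the white two-armed hook at (385,340), the green one at (237,395), which is excluded, and a white ring tag at (736,385), which has no arms. The two eyes are at (590,215), in front of the tray with the circuit boards (the one meant), and at (212,205), in front of the phone tray. I'll confirm with one enlarged crop.

Run:
```python
from h import *
d=load('top'); f=d['frame'][:,:,::-1][110:260,215:415]
cv2.imwrite('pics/crop1.png',cv2.resize(f,(800,600),interpolation=cv2.INTER_CUBIC))
```

```text
(no output)
```

View pics/crop1.png

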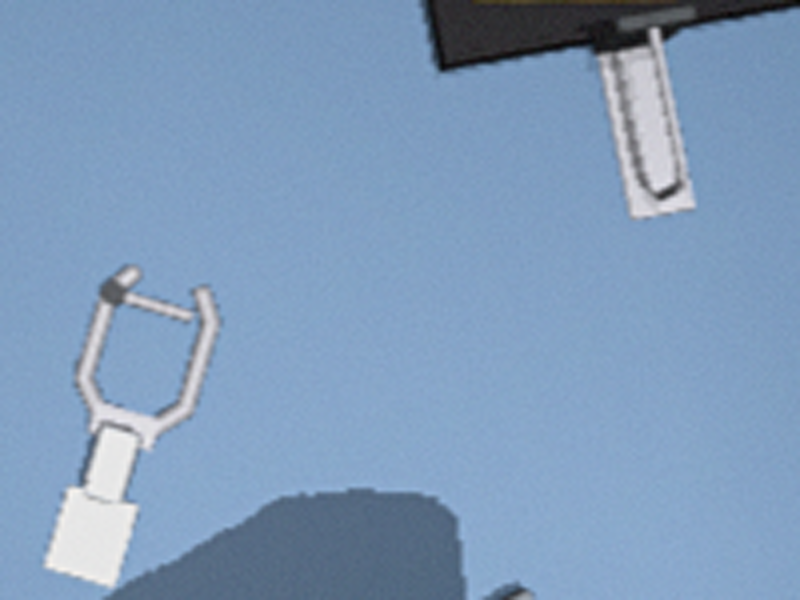

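The crop confirms both. The white two-armed hook has its block at (112,465) and its gate at (112,292)-(190,318). The eye in front of the board tray has its leg top near (680,185), its leg foot near (660,195), and its foot plate around (650,135).

```bash
python3 - <<'E'
from h import *
d=load('top'); f=d['frame']; s=load('scene')
c=lambda x,y:(215+(x+.5)/4-.5,110+(y+.5)/4-.5)
R=lambda p,z:ray(d,*c(*p),z)
# plate z=3? block top 24mm
pl=[(68,487),(137,503),(117,587),(45,568)]; P=np.array([R(p,.003) for p in pl]); 
print('plate',P.round(4)[:,:2],P.mean(0).round(4),[np.linalg.norm(P[i]-P[i-1]).round(4) for i in range(4)])
bl=[(97,424),(142,433),(125,503),(85,495)]; B=np.array([R(p,.024) for p in bl]); print('block',B.round(4)[:,:2],B.mean(0).round(4),[np.linalg.norm(B[i]-B[i-1]).round(4) for i in range(4)])
lt=[R((135,270),.009),R((203,290),.009)]; print('lips',lt,'mid',np.mean(lt,0))
# mask: bright, low sat
hsv=cv2.cvtColor(f,cv2.COLOR_RGB2HSV)
m=((hsv[...,1]<40)&(hsv[...,2]>150)).astype(np.uint8)
n,l,st,ce=cv2.connectedComponentsWithStats(m)
for i in range(1,n):
    if st[i,4]>40 and 215<ce[i,0]<415 and 110<ce[i,1]<260:
        r=cv2.minAreaRect(np.argwhere(l==i)[:,::-1].astype(np.float32)); print(st[i],ce[i],r,R((0,0),0)[:0])
print('foot corners',R((632,217),.002),R((694,208),.002),R((600,55),.002))
print('leg bottom',R((660,195),.002),'leg top',R((680,187),.044),'bar back',R((655,32),.044))
E
python3 - <<'E'
import cv2,numpy as np
from h import *
d=load('top');s=load('scene')
# tray black outline -> edges at 18mm
f=d['frame']; m=(f.max(2)<75).astype(np.uint8); m[:, :300]=0; m[:, 430:]=0; m[:30]=0; m[135:]=0
m=cv2.morphologyEx(m,cv2.MORPH_CLOSE,np.ones((25,25)))
c=max(cv2.findContours(m,0,1)[0],key=cv2.contourArea)
b=cv2.boxPoints(cv2.minAreaRect(c)); P=np.array([ray(d,*q,.018) for q in b]); print(b,P.round(4)[:,:2]); e=np.diff(np.vstack([P,P[:1]]),axis=0)
print(np.linalg.norm(e,axis=1),np.degrees(np.arctan2(e[:,1],e[:,0])))
S=s['frame'][:,:,::-1]
a=cv2.resize(S[270:345,165:235],None,fx=8,fy=8,interpolation=cv2.INTER_CUBIC)[:600]
cv2.imwrite('pics/crop2.png',a)
E
```

```text
plate [[0.4271 0.042 ]
 [0.4202 0.008 ]
 [0.3792 0.0167]
 [0.3875 0.0521]] [0.4035 0.0297 0.003 ] [np.float64(0.0409), np.float64(0.0347), np.float64(0.0419), np.float64(0.0364)]
block [[0.4583 0.0274]
 [0.4545 0.0057]
 [0.4211 0.0129]
 [0.4244 0.0321]] [0.4396 0.0195 0.024 ] [np.float64(0.0343), np.float64(0.022), np.float64(0.0343), np.float64(0.0195)]
lips [array([0.53415407, 0.01171023, 0.009     ]), array([ 0.52507821, -0.02190518,  0.009     ])] mid [ 0.52961614 -0.00509747  0.009     ]
[365 117  24  48 598] [376.48494983 142.22240803] ((375.8461608886719, 140.7307586669922), (45.6950569152832, 16.277639389038086), 78.69007110595703) []
[246 183  17   7  46] [254.04347826 186.08695652] ((254.1238555908203, 186.08717346191406), (16.761962890625, 2.5861308574676514), 16.699241638183594) []
[226 182  44  75 945] [243.53439153 225.08253968] ((245.7018280029297, 216.66055297851562), (30.45887565612793, 78.0628433227539), 16.699243545532227) []
foot corners [ 0.56686879 -0.23353859  0.002     ] [ 0.57205973 -0.26416426  0.002     ] [ 0.6478793  -0.21723047  0.002     ]
leg bottom [ 0.57816668 -0.24733807  0.002     ] leg top [ 0.57598862 -0.24489885  0.044     ] bar back [ 0.64966864 -0.23290657  0.044     ]
[[310.05557   53.15991 ]
 [405.84756   34.468777]
 [420.949    111.86362 ]
 [325.157    130.55475 ]] [[ 0.7829 -0.1045]
 [ 0.8249 -0.2939]
 [ 0.6694 -0.3232]
 [ 0.6282 -0.1364]]
[0.1940131  0.15822282 0.1913227  0.15793411] [ -77.49035557 -169.32310121  102.44209954   11.64990915]
```

View pics/crop2.png

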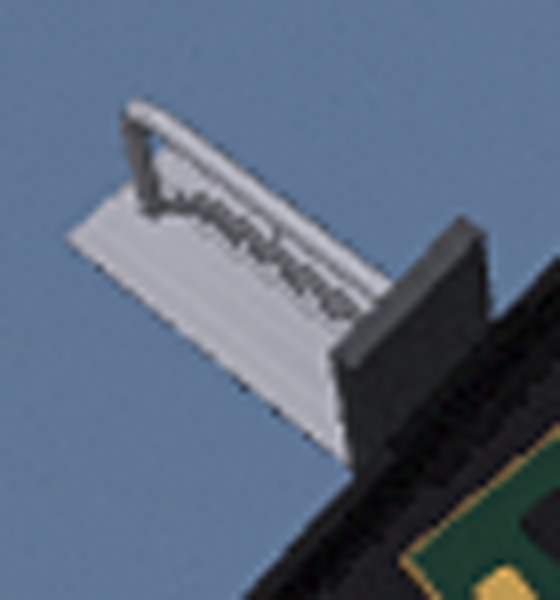

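The crop shows the leg top at (137,108), its foot at (152,210), and the foot plate's front corners at (65,240) and (165,150). The tag's sizes check out (plate 36x41 mm, block 20x34 mm): grip is at about (0.440, 0.0195), yaw -15.5°. I'll move above it now and cross-check the leg with two rays.

```bash
python3 -m creep '[0.2286,-0.172,0,0,0,0,100,0.2286,-0.172,0,0,0,0,100,0.2286,-0.172,0,0,0,0,100,0.2286,-0.172,0,0,0,0,100,0.2286,-0.172,0,0,0,0,100,0.2286,-0.172,0,0,0,0,100,0.2286,-0.172,0,0,0,0,100,0.2286,-0.172,0,0,0,0,100,0.2286,-0.172,0,0,0,0,100,0.1155,-0.284,0,0,0,0,100,0.1155,-0.284,0,0,0,0,100,0.1155,-0.284,0,0,0,0,100,0.1155,-0.284,0,0,0,0,100,0.1155,-0.284,0,0,0,0,100,0.1155,-0.284,0,0,0,0,100,0.1155,-0.284,0,0,0,0,100,0,0,0,0,0,0.0424,100,0,0,0,0,0,0.0424,100,0,0,0,0,0,0.0424,100,0,0,0,0,0,0.0424,100]' 30
python3 - <<'E'
from h import *
s=load('scene')
c=lambda x,y:(165+(x+.5)/8-.5,270+(y+.5)/8-.5)
R=lambda p,z:ray(s,*c(*p),z).round(4)
print('bot',R((152,210),.002),'top',R((137,106),.044),'bar back',R((380,288),.044),'foot',R((65,240),.002),R((165,150),.002),R((345,465),.002))
d=cap('wrist'); print(d['xyz']); cv2.imwrite('pics/w1.png',cv2.resize(d['frame'][:,:,::-1],(800,600),interpolation=cv2.INTER_CUBIC))
st=read_state();print(st['t'],st['q'],st['ee_rot'].round(4) if hasattr(st['ee_rot'],'round') else st['ee_rot'])
E
```

```text
t: 2.1
tool_pos: [0.4394, 0.0203, 0.2223]
ee_rot: [[0.962, -0.272, -0.001], [-0.272, -0.962, 0.0], [-0.001, 0.0, -1.0]]
wrist_force: [-0.2, 0.3, -0.0]
gripper_width: 0.0872
grasp_force: 0.0
bot [ 0.5787 -0.2472  0.002 ] top [ 0.5824 -0.2466  0.044 ] bar back [ 0.647  -0.2328  0.044 ] foot [ 0.5731 -0.2648  0.002 ] [ 0.5681 -0.2373  0.002 ] [ 0.6517 -0.2485  0.002 ]
[ 0.51535893 -0.00080389  0.38442883]
2.15 [-2.09161320e-01  2.79939183e-01  1.87627360e+00 -1.20910515e-05
  9.86110134e-01  1.64118188e+00] [[ 9.612e-01 -2.759e-01 -7.000e-04]
 [-2.759e-01 -9.612e-01  1.000e-04]
 [-7.000e-04  1.000e-04 -1.000e+00]]
```

View pics/w1.png

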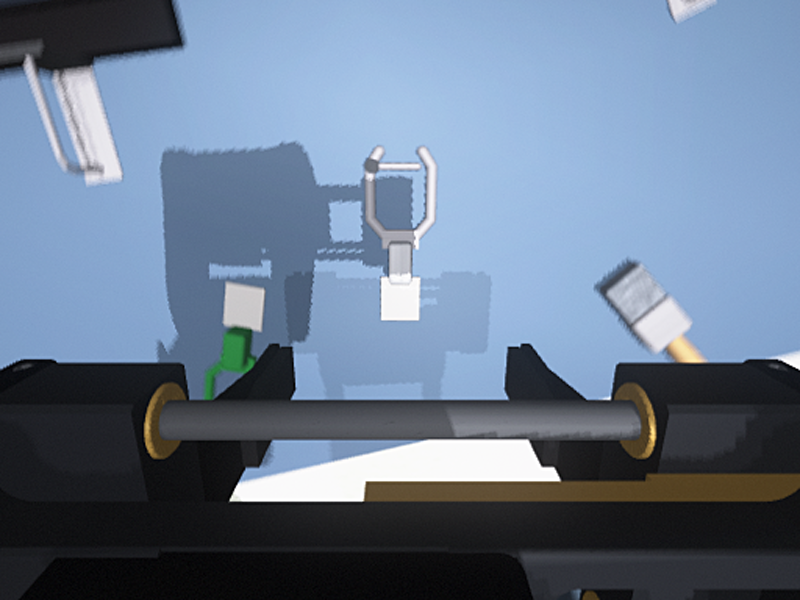

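The wrist view shows the tag centred and aligned between the fingers: plate at (381-420, 278-320), block at (400,262), gate at y≈167. The leg's foot agrees between the two views, at about (0.5785, -0.247). I'll descend and grip.

```bash
python3 -m creep '[0,0,0.32,0,0,0,100,0,0,0.32,0,0,0,100,0,0,0.32,0,0,0,100,0,0,0.32,0,0,0,100,0,0,0.0867,0,0,0,100,0,0,0.0867,0,0,0,100,0,0,0,0,0,0,100,0,0,0,0,0,0,0,0,0,0,0,0,0,0,0,0,0,0,0,0,0,0,0,0,0,0,0,0,0,0,0,0,0,0,0,0,0,0,0,0,0,0,0,0,0,0,0,0,0,0,0,0,0,0,0]' 40
```

```text
$: bad value
```

```bash
python3 -m creep '[0,0,0.32,0,0,0,100, 0,0,0.32,0,0,0,100, 0,0,0.32,0,0,0,100, 0,0,0.32,0,0,0,100, 0,0,0.0867,0,0,0,100, 0,0,0.0867,0,0,0,100, 0,0,0,0,0,0,100, 0,0,0,0,0,0,0, 0,0,0,0,0,0,0, 0,0,0,0,0,0,0, 0,0,0,0,0,0,0, 0,0,0,0,0,0,0, 0,0,0,0,0,0,0, 0,0,0,0,0,0,0]' 40
```

```text
t: 3.55
tool_pos: [0.4398, 0.0199, 0.0047]
ee_rot: [[0.964, -0.268, 0.0], [-0.268, -0.964, -0.0], [0.0, -0.0, -1.0]]
wrist_force: [0.5, 0.2, 0.0]
gripper_width: 0.039
grasp_force: 0.0
```

```bash
python3 -m creep '[0,0,0,0,0,0,0, 0,0,0,0,0,0,0, 0,0,0,0,0,0,0, 0,0,0,0,0,0,0, 0,0,0,0,0,0,0, 0,0,0,0,0,0,0, 0,0,0,0,0,0,0]'
```

```text
t: 4.25
tool_pos: [0.4396, 0.02, 0.0045]
ee_rot: [[0.963, -0.268, -0.0], [-0.268, -0.963, 0.0], [-0.0, -0.0, -1.0]]
wrist_force: [0.3, -0.3, -0.1]
gripper_width: 0.0197
grasp_force: 40.6
```

```bash
python3 -m creep '[0,0,-0.2333,0,0,0,0, 0,0,-0.2333,0,0,0,0, 0.0846,0.2642,0,0,0,0,0, 0.0846,0.2642,0,0,0,0,0, 0.0846,0.2642,0,0,0,0,0, 0.0846,0.2642,0,0,0,0,0, 0.0846,0.2642,0,0,0,0,0, 0.0846,0.2642,0,0,0,0,0, 0.0846,0.2642,0,0,0,0,0, 0,0,0,0,0,-0.03646,0, 0,0,0,0,0,-0.03646,0, 0,0,0,0,0,-0.03646,0, 0,0,0,0,0,-0.03646,0, 0,0,0,0,0,0,0, 0,0,0,0,0,0,0]'
python3 - <<'E'
from h import *
for n in('wrist','top'):
    d=cap(n)
w=load('wrist');t=load('top')
a=cv2.resize(w['frame'][:230,120:400,::-1],(420,345),interpolation=cv2.INTER_CUBIC)
b=cv2.resize(t['frame'][100:215,320:440,::-1],(360,345),interpolation=cv2.INTER_CUBIC)
cv2.imwrite('pics/w2.png',np.hstack([a,b]))
E
```

```text
t: 5.75
tool_pos: [0.4508, -0.2709, 0.0743]
ee_rot: [[0.983, 0.184, -0.001], [0.184, -0.983, 0.0], [-0.0, -0.001, -1.0]]
wrist_force: [0.1, -0.8, -2.0]
gripper_width: 0.0195
grasp_force: 40.6
```

View pics/w2.png

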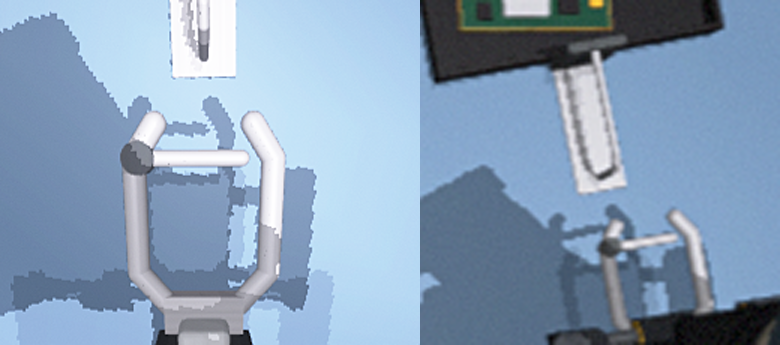

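The tag sits straight ahead of the leg: lips at (150,118) and (252,118), leg at (203,58), foot plate edges vertical and centred at x=204. Next I lower to 10 mm lift and go up to between the lips.

```bash
python3 -m creep '[0,0,0.2,0,0,0,0, 0,0,0.1987,0,0,0,0, 0,0,0,0,0,0,0, 0.0889,0,0,0,0,0,0, 0.0889,0,0,0,0,0,0, 0.0889,0,0,0,0,0,0, 0,0,0,0,0,0,0]'
python3 - <<'E'
from h import *
w=cap('wrist'); s=cap('scene')
a=cv2.resize(w['frame'][:200,140:380,::-1],(480,400),interpolation=cv2.INTER_CUBIC)
b=cv2.resize(s['frame'][250:350,100:180,::-1],(320,400),interpolation=cv2.INTER_CUBIC)
cv2.imwrite('pics/w3.png',np.hstack([a,b]))
E
```

```text
t: 6.55
tool_pos: [0.4937, -0.2642, 0.0162]
ee_rot: [[0.982, 0.188, 0.004], [0.188, -0.982, -0.003], [0.003, 0.004, -1.0]]
wrist_force: [-0.1, -0.9, -2.3]
gripper_width: 0.0194
grasp_force: 40.6
```

View pics/w3.png

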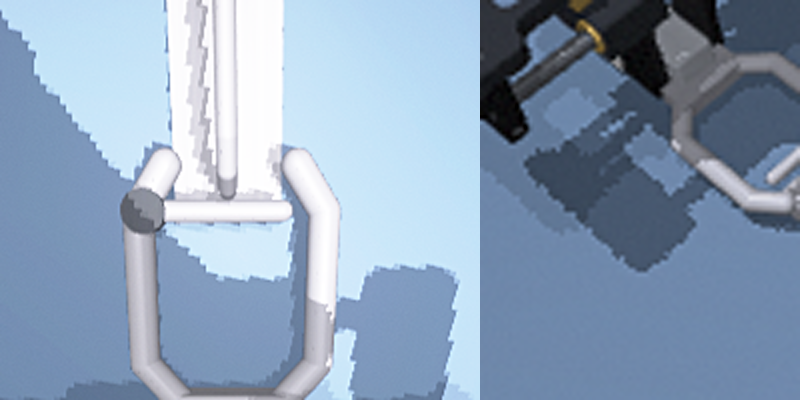

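The leg is between the lips at (228,190), just before the shut gate, with the lips at (171,160) and (298,160), so it is off centre by about 1.5 mm, within clearance. I'll push on.

```bash
python3 -m creep '[0.0533,0,0,0,0,0,0, 0.0533,0,0,0,0,0,0, 0.0533,0,0,0,0,0,0, 0.0533,0,0,0,0,0,0, 0.0533,0,0,0,0,0,0, 0.0533,0,0,0,0,0,0, 0.0533,0,0,0,0,0,0, 0,0,0,0,0,0,0]'
python3 -m creep '[0.0133,0,0,0,0,0,0, 0,0,0,0,0,0,0, 0,0,0,0,0,0,0]'
python3 - <<'E'
from h import *
w=cap('wrist'); s=cap('scene')
a=cv2.resize(w['frame'][:200,140:380,::-1],(480,400),interpolation=cv2.INTER_CUBIC)
b=cv2.resize(s['frame'][250:350,140:220,::-1],(320,400),interpolation=cv2.INTER_CUBIC)
cv2.imwrite('pics/w4.png',np.hstack([a,b]))
E
```

```text
t: 7.45
tool_pos: [0.548, -0.2539, 0.0151]
ee_rot: [[0.982, 0.187, 0.004], [0.187, -0.982, -0.002], [0.003, 0.003, -1.0]]
wrist_force: [-0.2, -0.3, -2.9]
gripper_width: 0.0194
grasp_force: 40.6
t: 7.75
tool_pos: [0.5471, -0.253, 0.0147]
ee_rot: [[0.983, 0.186, -0.0], [0.186, -0.983, 0.0], [-0.0, -0.0, -1.0]]
wrist_force: [0.4, 0.5, -1.3]
gripper_width: 0.0196
grasp_force: 40.6
```

View pics/w4.png

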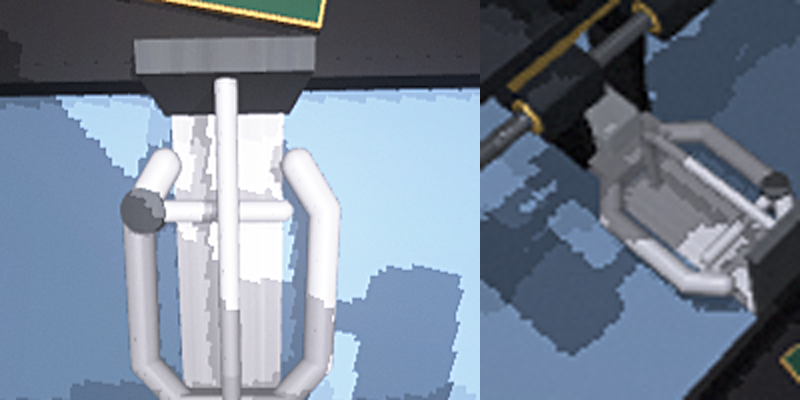

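The gate bar is shut at (165-290, 211), in front of the leg at (232,385), which is now deep in the pocket. The hook's base overlaps the 2 mm foot plate, so I'll draw back 18 mm inside the pocket, lower until it is flat, and release.

```bash
python3 -m creep '[-0.06,0,0,0,0,0,0, -0.06,0,0,0,0,0,0, 0,0,0,0,0,0,0, 0,0,0.0333,0,0,0,0, 0,0,0.0334,0,0,0,0, 0,0,0,0,0,0,0, 0,0,0,0,0,0,0]'
python3 - <<'E'
from h import *
w=cap('wrist'); s=cap('scene')
a=cv2.resize(w['frame'][:200,140:380,::-1],(480,400),interpolation=cv2.INTER_CUBIC)
b=cv2.resize(s['frame'][250:350,140:220,::-1],(320,400),interpolation=cv2.INTER_CUBIC)
cv2.imwrite('pics/w5.png',np.hstack([a,b]))
E
```

```text
t: 8.55
tool_pos: [0.5301, -0.2566, 0.0049]
ee_rot: [[0.982, 0.186, 0.001], [0.186, -0.982, -0.001], [0.001, 0.001, -1.0]]
wrist_force: [-0.9, -0.9, 2.5]
gripper_width: 0.0198
grasp_force: 40.5
```

View pics/w5.png

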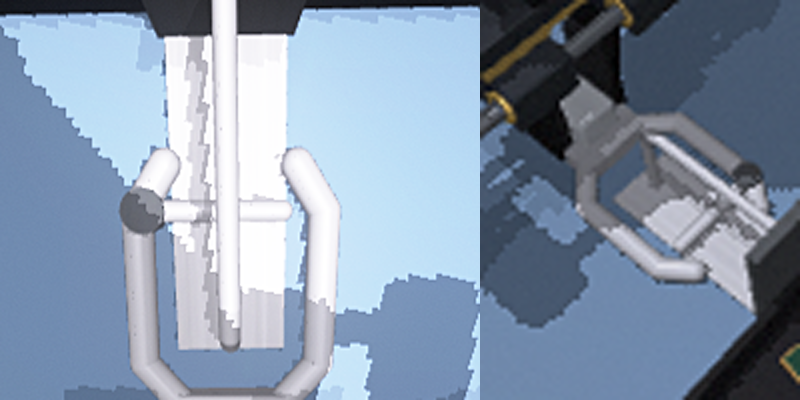

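The hook lies on the table with its arms either side of the foot plate and its base clear of the plate's edge at y=350. The gate is shut and the leg is inside at (230,340). I'll release and retreat straight up.

```bash
python3 -m creep '[0,0,0,0,0,0,60, 0,0,0,0,0,0,60, 0,0,0,0,0,0,60, 0,0,0,0,0,0,60, 0,0,0,0,0,0,60, 0,0,0,0,0,0,60, 0,0,0,0,0,0,60, 0,0,0,0,0,0,60, 0,0,-0.1,0,0,0,60, 0,0,-0.2,0,0,0,60, 0,0,-0.3,0,0,0,60, 0,0,-0.3,0,0,0,60, 0,0,-0.3,0,0,0,60, 0,0,0,0,0,0,60, 0,0,0,0,0,0,60]'
python3 - <<'E'
from h import *
w=cap('wrist'); s=cap('scene')
a=cv2.resize(w['frame'][:240,140:380,::-1],(400,400),interpolation=cv2.INTER_CUBIC)
b=cv2.resize(s['frame'][240:340,130:230,::-1],(400,400),interpolation=cv2.INTER_CUBIC)
cv2.imwrite('pics/w6.png',np.hstack([a,b]))
E
```

```text
t: 10.15
tool_pos: [0.5302, -0.2566, 0.1872]
ee_rot: [[0.983, 0.186, 0.003], [0.186, -0.983, -0.003], [0.003, 0.003, -1.0]]
wrist_force: [-0.1, 0.3, -1.1]
gripper_width: 0.0528
grasp_force: 0.0
```

View pics/w6.png

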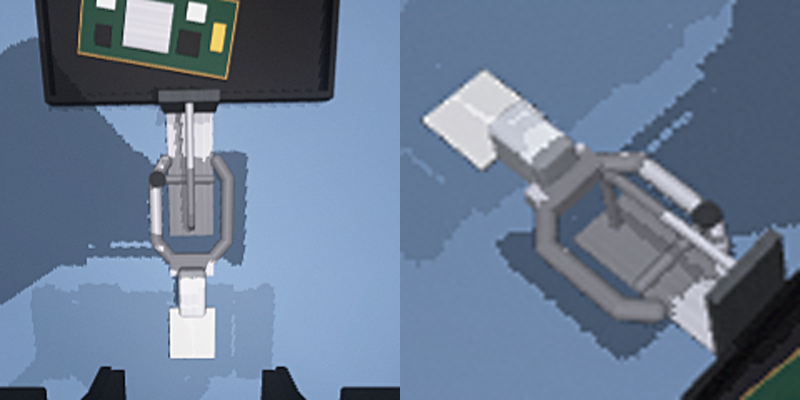

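The tag lies flat by the board tray, with the leg inside the pocket at (190,225), the gate shut at (160-215, 180), and the gripper clear. I'll hand in.

```bash
python3 -c "
from cell import *
print(hand_in())"
```

```text
the job is handed in; nothing more can be done
None
```

The white tag is clipped onto the upright leg of the board tray's eye, gate shut and lying flat; I handed the job in at about 10 s, and no verdict came back.

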